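Clear the coconut shells and the empty tin into the scrap pan

TASK

Clear the rubbish into the steel scrap pan: both half coconut shells from the chopping board, and whichever of the two identical closed tins is empty, which you can only tell by its weight. Leave the full tin standing upright where it is, and do not disturb the other things on the table.

Things in the scene. Friction and masses are not known exactly. Their poses are not given: they have to be found in the camera images.
- board_top (a point): raised chopping board: a wooden slab 230 mm (its x) by 220 mm (its y), 30 mm thick, on a steel stand, fixed. The point is the centre of its top face, 75 mm above the table; its y axis points away from the scrap pan (the pan is against its -y edge)
- pan_floor (a point): open steel scrap pan, fixed, 240 mm (its x) by 200 mm (its y) outside, 4 mm walls, rim 69 mm above the table and so 6 mm below the board's top, standing 5 mm off the board's -y edge. The point is the centre of its inner floor, 4 mm above the table; axes parallel to the board's, its +y side towards the board
- shell_1_mid (a point): half coconut shell, a dark brown dome lying white cut face down on the raised board, 89 mm across at its foot and 48 mm high, 0.11 kg, too wide for most grippers but it slides on the board. The point is on its axis 24 mm above the cut face; z is the dome's axis, up
- shell_2_mid (a point): half coconut shell, a dark brown dome lying white cut face down on the raised board, 83 mm across at its foot and 45 mm high, 0.11 kg, too wide for most grippers but it slides on the board. The point is on its axis 22 mm above the cut face; z is the dome's axis, up
- tin_1_mid (a point): one of two outwardly identical closed square metal tins, 56 x 56 mm and 95 mm tall (lid included, 57 mm wide over the top 18 mm), standing upright on the table right of the pan; which of the two is empty changes and cannot be seen. The empty one weighs 0.11 kg, the full one 0.4 to 0.65 kg. The point is the tin's centre, 47 mm above its underside; x and y are square to its sides, z is up
- tin_2_mid (a point): one of two outwardly identical closed square metal tins, 56 x 56 mm and 95 mm tall (lid included, 57 mm wide over the top 18 mm), standing upright on the table right of the pan; which of the two is empty changes and cannot be seen. The empty one weighs 0.11 kg, the full one 0.4 to 0.65 kg. The point is the tin's centre, 47 mm above its underside; x and y are square to its sides, z is up
- tin_1: the same tin as point tin_1_mid; origin at the centre of its underside
- tin_2: the same tin as point tin_2_mid; origin at the centre of its underside
- salt_shaker: small salt shaker, 44 mm wide, 90 mm tall, standing behind the tins; origin at the centre of its underside; a bystander
- teaspoon: steel teaspoon, 132 x 29 x 10 mm, lying between the tins; origin at the centre of its underside; a bystander
- steel_cup: small steel portion cup, 68 mm wide, 42 mm high, right of the tins; origin at the centre of its underside; a bystander
- film_box: long green carton, 59 x 303 x 50 mm, behind the board; origin at the centre of its underside; a bystander

How it is judged (in metres and radians):
At the end, for the whole second after the job is handed in: Both shells and the empty tin lie within the walls of the scrap pan (shell centres less than 90 mm, tin centre less than 120 mm above the table); the full tin stands upright (within 0.1 rad) on the table within 60 mm of where it started; both tins are at rest (x of shell_1_mid in the frame of pan_floor between -0.116 and 0.116 m and y of shell_1_mid in the frame of pan_floor between -0.096 and 0.096 m and height (world z) of each of shell_1_mid, shell_2_mid below 0.09 m and x of shell_2_mid in the frame of pan_floor between -0.116 and 0.116 m and y of shell_2_mid in the frame of pan_floor between -0.096 and 0.096 m and ((x of tin_1_mid in the frame of pan_floor between -0.116 and 0.116 m and y of tin_1_mid in the frame of pan_floor between -0.096 and 0.096 m and height (world z) of tin_1_mid below 0.12 m and angle between tin_2_mid's own z axis and vertical below 0.1 rad and distance of tin_2_mid from where it was at the start of the episode below 0.06 m and height (world z) of tin_2_mid below 0.055 m and contact force between tin_2 and anything else above 2.5 N) or (x of tin_2_mid in the frame of pan_floor between -0.116 and 0.116 m and y of tin_2_mid in the frame of pan_floor between -0.096 and 0.096 m and height (world z) of tin_2_mid below 0.12 m and angle between tin_1_mid's own z axis and vertical below 0.1 rad and distance of tin_1_mid from where it was at the start of the episode below 0.06 m and height (world z) of tin_1_mid below 0.055 m and contact force between tin_1 and anything else above 2.5 N)) and linear speed of each of tin_1, tin_2 below 0.05 m/s); the robot touches nothing.
It fails at once if a bystander (salt shaker, teaspoon, steel cup or green carton) is moved by more than 30 mm (distance of any of salt_shaker, teaspoon, steel_cup, film_box from where it was at the start of the episode above 0.03 m).
It also fails if it takes over 69 s, if anything falls off the work surface, if the arm or the gripper's body presses on something with over 40 N, if the wrist force passes 120 N, or if a joint passes its speed limit or range.

ROBOT

A 6-joint arm with a two-finger parallel gripper is mounted at the origin on a cart in front of the work surface, level with it; the furniture and walls round the work are solid. World frame = base frame: x ahead of the robot, y to its left, z up, the work surface at z = 0. Lengths are in m, angles in degrees, forces in N, time in s.
With the tool pointing down it reaches from about 0.25 to 0.725 m from the base axis. Payload 9.7 kg.
Tool frame: the origin (TCP) lies midway between the tips of the shut fingers; the grasp point (between the pads) lies 19 mm behind it; z points along the fingers, y is the direction in which the jaws open and shut (so a half turn about z gives the same grasp; the last joint's range is limited). The gripper opens to 85 mm and grips with 20 to 120 N. Pads are 22 mm wide; open, the fingers measure 114 mm over their backs; the gripper's body (76 mm by 85 mm) begins 54 mm behind the grasp point. The pads swing forward as they close: fully open they stand 13 mm farther back than shut.
Start: joints at [-65.947, 4.979, 10.078, 95.1, 0, 90], TCP at [0.224, -0.502, 0.231] pointing down, gripper open.
Joint ranges: [-179.16, 179.16], [-48.56, 103.87], [-65.8, 70.77], [-126.05, 130.52], [-82.76, 87.17], [-180, 180]. Speed limits (degrees/s): [127.2, 127.2, 147.25, 180, 180, 180].

INTERFACE

Orientations are given as [roll, pitch, yaw] about the fixed x, y, z axes, in that order (R = Rz(yaw) Ry(pitch) Rx(roll)).
In Python, from workcell import bot, camera, recognise gives the robot as it stands. The module is installed in compiled form; this text tells all that it offers.
- The arm moves only by the tool apply_moves, never from a script. Its argument "targets" is one flat list of numbers, 7 for each row, row after row: the shift along the world's x, y, z in units of 30 mm (1.0 is 30 mm), then the turn, a rotation vector about the world's x, y, z in units of 6 degrees (1.0 is 6 degrees), then the opening, from 0 (shut) to 1 (fully open). A call has 1 to 5 rows; each row is the pose to reach, as a shift and turn from the pose commanded when the call began; what a row does not reach only later rows make up. A row lasts 1/10 s, in which the tool goes at most 50 mm and 8.59 degrees, less where a joint would pass 70% of its speed; a pose out of reach is approached as far as the arm can. A call with a gripper value outside its range is refused whole. The fingers move at their own pace and stop on an object; "newtons" is the grip in N (left out, the last holds). Time passes only in rows, so rows that repeat a pose let the fingers close. It gives the time, the measured TCP pose, the force and the opening at its end, in the units of the state.
- bot.get_obs(): the state, without advancing time (a new reading comes with each control period).
- camera(name): name is "side" or "top" or "wrist"; returns a dict with "img" (400x640x3 uint8, red, green, blue), "intrinsics" (3x3 intrinsics, pixels), "k1" (the pictures are not rectified: a ray, as slopes to the right and down, at radius r is drawn at 1 + k1 r^2 times it, then the intrinsics apply), "origin" and "rotation" of the camera in the world. Camera axes: x right, y up, looking along -z (the intrinsics and any distortion apply to the point x, -y, -z); pixel columns grow to the right and rows downward; lengths in m; the calibration is good to about 2 mm. A picture is of the moment at which its call begins. There is no depth.
- bot.job_done(): hands the job in, once; it reports no verdict.
Trained networks look in the newest picture that a camera, given by its name, has taken for a name from the list of things; names that differ only in an ending like _2 or _b are one class to them, and where a whole thing is asked for, a point or a joint stands for the part that bears it (a point fixed in the world has none). Each returns a list of dicts, best first, with "conf" (0 to 1); they miss things now and then, are a little off and sometimes report something else, mostly with a low value. They report only what shows in the picture. A call takes as long as a camera call.
- recognise(query, camera): "box" ([left, top, right, bottom] in pixels, round what is visible of it).
The state is a dict: "time": time; "q": joint angles; "qd": joint speeds; "joint_efforts": joint torques, N m; "ee_pos": TCP position; "tcp_rot": TCP orientation; "wrist_force": force on the tool from outside, world axes, zero at the start; "torque": the same for the moment, N m; "opening": finger opening in m.
Only numpy, scipy, OpenCV 4.12 (cv2) and the standard library are available. Lean on these libraries where they do the work, as an engineer would, in place of code of your own. Each camera call takes 0.05 s, during which the arm holds its last target.

## Working session

There is one attempt and no reset: what is moved stays moved. The work goes in short steps, Python scripts to look and compute and a tool call to move; the robot and the scene stay as the last step left them, time stands still between calls to the robot, and variables do not carry over. Pictures are saved under pics/ and viewed, and the job is handed in when it is done.

Besides the shell and the picture viewer there is one more tool, called after "Request:" as name(argument=value, ...) on one line, values as JSON. apply_moves: Moves the arm, as the interface text tells. Its arguments: {"type":"object","properties":{"targets":{"type":"array"},"newtons":{"type":"number"}},"required":["targets"]}

```bash
mkdir -p pics; cat > h.py <<'E'
import numpy as np, cv2
from workcell import bot, camera, recognise
def ray(c,u,v):
    K=np.array(c["intrinsics"]);k1=c["k1"]
    xd=(u-K[0,2])/K[0,0]; yd=(v-K[1,2])/K[1,1]
    x,y=xd,yd
    for _ in range(30):
        s=1+k1*(x*x+y*y); x,y=xd/s,yd/s
    return np.array(c["origin"]),np.array(c["rotation"])@np.array([x,-y,-1])
def at(c,u,v,z):
    o,d=ray(c,u,v); return o+d*(z-o[2])/d[2]
def proj(c,p):
    K=np.array(c["intrinsics"]);k1=c["k1"]
    q=np.array(c["rotation"]).T@(np.array(p)-np.array(c["origin"]))
    x,y=q[0]/-q[2],-q[1]/-q[2]; s=1+k1*(x*x+y*y)
    return K[0,0]*x*s+K[0,2],K[1,1]*y*s+K[1,2]
def save(c,n): cv2.imwrite(f"pics/{n}.png",c["img"][:,:,::-1])
E
python3 - <<'E'
from h import *
for n in ["top","side"]:
    c=camera(n); save(c,n+"0"); print(n,np.round(c["origin"],3),np.round(c["rotation"],2).tolist(),c["k1"],np.array(c["intrinsics"])[0,0])
    for q in ["board_top","pan_floor","shell_1_mid","tin_1_mid","salt_shaker","teaspoon","steel_cup","film_box"]:
        print(q,[(np.round(r["box"]).tolist(),round(r["conf"],2)) for r in recognise(q,n)][:4])
print(bot.get_obs())
E
```

```text
top [ 0.51  -0.153  1.165] [4.47, -0.7, -88.44] 0.019314405005457367 426.69161390364894
board_top [([139.0, 170.0, 242.0, 274.0], 0.74), ([344.0, 142.0, 361.0, 160.0], 0.48), ([356.0, 247.0, 385.0, 277.0], 0.21)]
pan_floor [([222.0, 182.0, 321.0, 286.0], 0.89), ([194.0, 183.0, 234.0, 221.0], 0.41)]
shell_1_mid [([196.0, 186.0, 231.0, 219.0], 0.57)]
tin_1_mid [([355.0, 249.0, 386.0, 276.0], 0.67)]
salt_shaker [([344.0, 140.0, 360.0, 158.0], 0.5)]
teaspoon [([363.0, 227.0, 412.0, 237.0], 0.82), ([195.0, 186.0, 232.0, 220.0], 0.57), ([342.0, 141.0, 360.0, 162.0], 0.39)]
steel_cup [([417.0, 198.0, 445.0, 220.0], 0.62)]
film_box [([134.0, 112.0, 252.0, 138.0], 0.88), ([139.0, 172.0, 241.0, 273.0], 0.22)]
side [ 0.248 -1.107  0.928] [49.94, 0.8, -21.29] 0.03542221657569209 504.0515606542888
board_top [([342.0, 293.0, 372.0, 323.0], 0.7), ([298.0, 264.0, 324.0, 307.0], 0.6), ([214.0, 126.0, 300.0, 178.0], 0.59)]
pan_floor [([217.0, 166.0, 317.0, 244.0], 0.96)]
shell_1_mid [([221.0, 133.0, 250.0, 155.0], 0.75), ([261.0, 138.0, 291.0, 163.0], 0.68)]
tin_1_mid [([261.0, 244.0, 290.0, 292.0], 0
[... 155 characters left out ...]
ilm_box [([312.0, 112.0, 353.0, 173.0], 0.79)]
{'time': 0.9, 'q': array([-6.59489554e+01,  4.97677847e+00,  1.00773687e+01,  9.50991101e+01,
        1.35394498e-03,  9.00002330e+01]), 'qd': array([ 0.06506448,  0.04792829, -0.07370825, -0.04761738,  0.01830612,
        0.05861855]), 'joint_efforts': array([-1.24610906e-03, -5.20091450e+01,  4.64857578e+01,  1.39463180e-03,
       -1.57411241e-04, -2.19943718e-05]), 'ee_pos': array([ 0.22415549, -0.50224025,  0.23129693]), 'tcp_rot': array([ 1.79998520e+02, -1.35395100e-03,  2.40508116e+01]), 'wrist_force': array([-0.19181837,  0.24795658,  0.66778717]), 'torque': array([-0.08757849, -0.00297402,  0.01481763]), 'opening': 0.08559266121075097}
```

```bash
cat > fix.py <<'E'
s=open('h.py').read()
s=s.replace("import numpy as np, cv2","import numpy as np, cv2\nfrom scipy.spatial.transform import Rotation as Ro\ndef RM(r): return Ro.from_euler('xyz',r,degrees=True).as_matrix()")
s=s.replace('np.array(c["rotation"])','RM(c["rotation"])')
open('h.py','w').write(s)
E
python3 fix.py
python3 - <<'E'
import cv2
for n in ["top0","side0"]:
    i=cv2.imread(f"pics/{n}.png")
    i=i[90:320,110:480] if n=="top0" else i[90:350,190:480]
    s=800/i.shape[1]
    if i.shape[0]*s>600: s=600/i.shape[0]
    cv2.imwrite(f"pics/{n}_z.png",cv2.resize(i,None,fx=s,fy=s,interpolation=cv2.INTER_CUBIC)); print(s)
E
```

```text
2.1621621621621623
2.3076923076923075
```

View pics/top0_z.png

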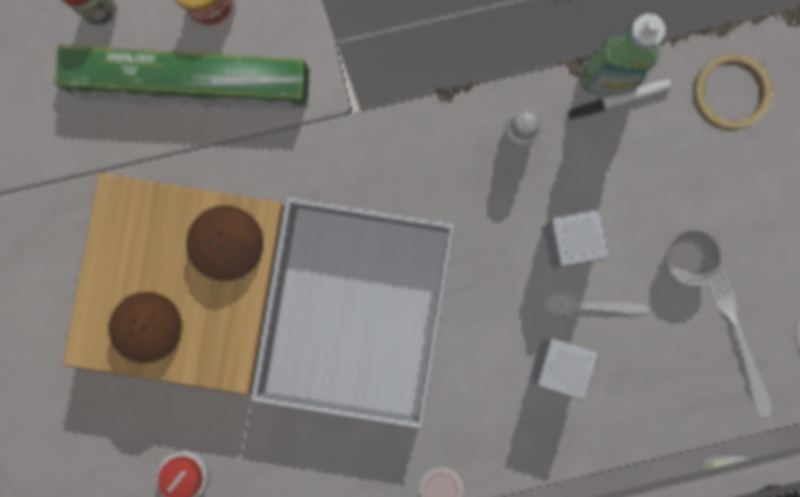

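View pics/side0_z.png

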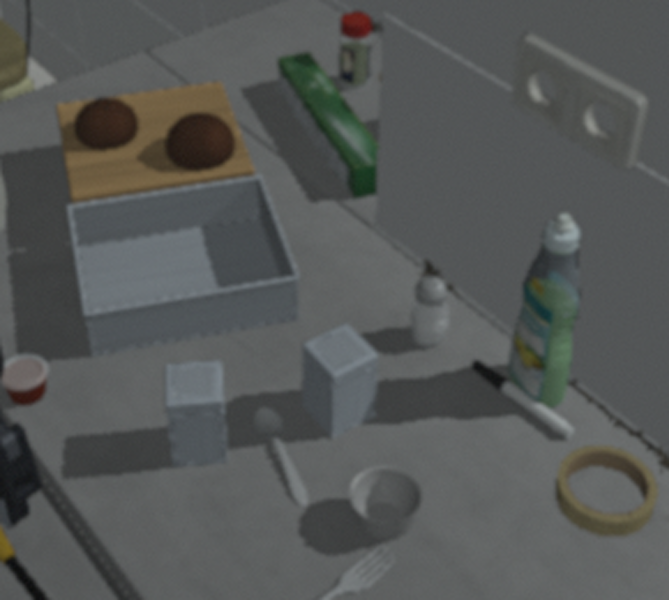

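```bash
cat > m.py <<'E'
from h import *
c=camera("top"); save(c,"top1")
f=lambda u,v:(110+u/2.1622-0.25,90+v/2.1622-0.25)
for nm,z,P in [("board",.075,[(100,175),(282,202),(250,392),(65,365)]),("pan",.069,[(288,201),(453,226),(420,425),(254,400)]),
  ("tin_back",.095,[(552,217),(599,212),(607,260),(560,265)]),("tin_front",.095,[(552,340),(597,351),(583,398),(538,386)]),
  ("spoon",.005,[(545,303),(650,309)]),("cup",.042,[(668,260),(721,260)]),("cup",.042,[(694,231),(694,286)]),("salt",.08,[(525,122)]),("film",.05,[(58,46),(305,60),(305,103),(56,89)]),("red",.03,[(182,478)]),("pink",.02,[(441,490)])]:
    Q=np.array([at(c,*f(*p),z)[:2] for p in P]); print(nm,np.round(Q,3).tolist(),"c",np.round(Q.mean(0),4))
    if len(Q)==4:
        d=[Q[1]-Q[0],Q[2]-Q[1]]; print("  sides",[np.round(np.hypot(*x),3) for x in d],"ang",[round(float(np.degrees(np.arctan2(x[1],x[0]))),1) for x in d])
im=c["img"].astype(int)
m=((im.sum(2)<190)&(im[:,:,0]>im[:,:,2]+15)).astype(np.uint8)
n,l,s,ce=cv2.connectedComponentsWithStats(m)
for i in range(1,n):
    if s[i,4]>200:
        cs,_=cv2.findContours((l==i).astype(np.uint8),cv2.RETR_EXTERNAL,cv2.CHAIN_APPROX_NONE)
        (x,y),r=cv2.minEnclosingCircle(cs[0]); print("shell px",s[i],ce[i],x,y,r, [np.round(at(c,*ce[i],z),4) for z in (.085,.1)])
E
python3 m.py
```

```text
board [[0.65, 0.235], [0.624, 0.02], [0.401, 0.048], [0.427, 0.263]] c [0.5256 0.1415]
  sides [np.float64(0.217), np.float64(0.225)] ang [-96.8, 172.8]
pan [[0.626, 0.014], [0.602, -0.184], [0.367, -0.151], [0.391, 0.044]] c [ 0.4967 -0.0694]
  sides [np.float64(0.199), np.float64(0.237)] ang [-97.0, 172.1]
tin_back [[0.614, -0.298], [0.621, -0.353], [0.565, -0.363], [0.558, -0.309]] c [ 0.5895 -0.3308]
  sides [np.float64(0.055), np.float64(0.057)] ang [-82.3, -169.8]
tin_front [[0.471, -0.301], [0.46, -0.353], [0.406, -0.338], [0.418, -0.286]] c [ 0.4389 -0.3192]
  sides [np.float64(0.053), np.float64(0.056)] ang [-102.1, 164.1]
spoon [[0.514, -0.304], [0.51, -0.436]] c [ 0.5118 -0.3696]
cup [[0.57, -0.448], [0.572, -0.513]] c [ 0.571  -0.4804]
cup [[0.607, -0.48], [0.539, -0.48]] c [ 0.5729 -0.4798]
salt [[0.728, -0.266]] c [ 0.7279 -0.2662]
film [[0.81, 0.303], [0.803, 0.002], [0.749, 0.0], [0.757, 0.303]] c [0.78   0.1523]
  sides [np.float64(0.301), np.float64(0.053)] ang [-91.4, -177.9]
red [[0.292, 0.133]] c [0.2924 0.1329]
pink [[0.284, -0.179]] c [ 0.2836 -0.1789]
shell px [197 188  34  32 656] [212.89481707 206.0304878 ] 213.39559936523438 202.74176025390625 17.020877838134766 [array([0.5634, 0.0844, 0.085 ]), array([0.5627, 0.0811, 0.1   ])]
shell px [161 226  32  32 678] [176.94100295 242.81563422] 176.46575927734375 241.26712036132812 16.402999877929688 [array([0.4688, 0.1697, 0.085 ]), array([0.4694, 0.1652, 0.1   ])]
```

Request:
apply_moves(targets=[7.17, 6.1, -1.0, 0, 0, 8.67, 1, 7.17, 6.1, -1.0, 0, 0, 8.67, 1, 7.17, 6.1, -1.0, 0, 0, 8.67, 1, 7.17, 6.1, -1.0, 0, 0, 8.67, 1, 7.17, 6.1, -1.0, 0, 0, 8.67, 1], newtons=30)

```text
time: 1.45
ee_pos: [0.4147, -0.3397, 0.2049]
tcp_rot: [180.0, 0.0, 67.4]
wrist_force: [0.6, -0.7, 0.7]
opening: 0.0851
```

Request:
apply_moves(targets=[0.81, 0.69, -0.5, 0, 0, 1.43, 1, 0.81, 0.69, -0.5, 0, 0, 1.43, 1, 0.81, 0.69, -0.5, 0, 0, 1.43, 1])

```text
time: 1.75
ee_pos: [0.438, -0.3199, 0.1896]
tcp_rot: [-180.0, -0.0, 75.6]
wrist_force: [-1.0, -0.3, 0.8]
opening: 0.0855
```

```bash
python3 - <<'E'
from h import *
o=bot.get_obs(); print(o["ee_pos"],o["tcp_rot"],o["wrist_force"])
c=camera("wrist"); save(c,"w1"); print(c["origin"],c["rotation"])
R=RM([0,0,-14])
for x,y in [(1,1),(1,-1),(-1,-1),(-1,1)]:
    p=np.array([.439,-.319,.095])+R@np.array([x*.0285,y*.0285,0]); print(np.round(proj(c,p),1))
E
```

```text
[ 0.43803305 -0.31986282  0.18959349] [-1.79951952e+02 -4.94775106e-03  7.56300306e+01] [-1.00716583 -0.29795152  0.75111739]
[ 0.45723245 -0.24770584  0.33173733] [-17.00897167   0.06050419 -14.33002263]
[349.  170.8]
[347.2 231.8]
[285.6 232.1]
[283.1 171.2]
```

View pics/w1.png

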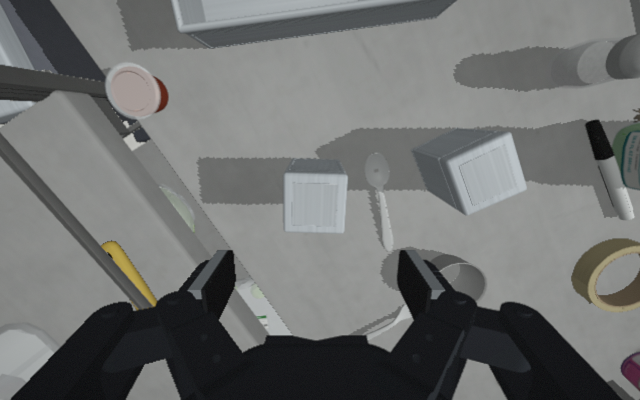

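Request:
apply_moves(targets=[0.03, 0.03, -1.5, 0, 0, 0, 1, 0.03, 0.03, -3.0, 0, 0, 0, 1, 0.03, 0.03, -4.2, 0, 0, 0, 1, 0.03, 0.03, -4.7, 0, 0, 0, 1, 0.03, 0.03, -4.7, 0, 0, 0, 1])

```text
time: 2.3
ee_pos: [0.4373, -0.3198, 0.0477]
tcp_rot: [-179.9, -0.1, 75.5]
wrist_force: [0.9, -0.1, -0.0]
opening: 0.0854
```

Request:
apply_moves(targets=[0, 0, 0, 0, 0, 0, 0.4, 0, 0, 0, 0, 0, 0, 0.4, 0, 0, 0, 0, 0, 0, 0.4, 0, 0, 0, 0, 0, 0, 0.4, 0, 0, 0, 0, 0, 0, 0.4], newtons=30)

```text
time: 2.8
ee_pos: [0.4397, -0.3205, 0.0514]
tcp_rot: [179.8, 0.1, 75.6]
wrist_force: [-1.4, -0.8, 7.1]
opening: 0.0568
```

Request:
apply_moves(targets=[0, 0, 0.3, 0, 0, 0, 0.4, 0, 0, 0.7, 0, 0, 0, 0.4, 0, 0, 1, 0, 0, 0, 0.4, 0, 0, 1, 0, 0, 0, 0.4, 0, 0, 1, 0, 0, 0, 0.4])

```text
time: 3.3
ee_pos: [0.4389, -0.3196, 0.0792]
tcp_rot: [180.0, 0.0, 75.6]
wrist_force: [-0.5, -0.7, -1.4]
opening: 0.0568
```

Request:
apply_moves(targets=[0, 0, 0, 0, 0, 0, 0.4, 0, 0, 0, 0, 0, 0, 0.4, 0, 0, 0, 0, 0, 0, 0.4])

```text
time: 3.6
ee_pos: [0.4385, -0.3194, 0.0784]
tcp_rot: [-180.0, -0.0, 75.6]
wrist_force: [-0.3, -0.2, -2.7]
opening: 0.0568
```

```bash
python3 - <<'E'
from h import *
for i in range(6):
    o=bot.get_obs(); print(np.round(o["ee_pos"],4),np.round(o["wrist_force"],2),o["opening"],o["time"]); c=camera("side")
save(c,"s2")
E
```

```text
[ 0.4385 -0.3194  0.0784] [-0.27 -0.18 -2.74] 0.05680801705825499 3.6
[ 0.4386 -0.3195  0.0785] [-0.34  0.45 -1.14] 0.05670208213315233 3.65
[ 0.4386 -0.3195  0.0786] [-0.2   0.59 -0.86] 0.056810658851125045 3.7
[ 0.4386 -0.3195  0.0787] [-0.15 -0.04 -1.16] 0.056818639523546335 3.75
[ 0.4387 -0.3195  0.0787] [-0.06  0.41 -1.43] 0.05662638121268475 3.8
[ 0.4387 -0.3195  0.0788] [-0.1   0.15 -1.32] 0.056460914189740384 3.85
```

View pics/s2.png

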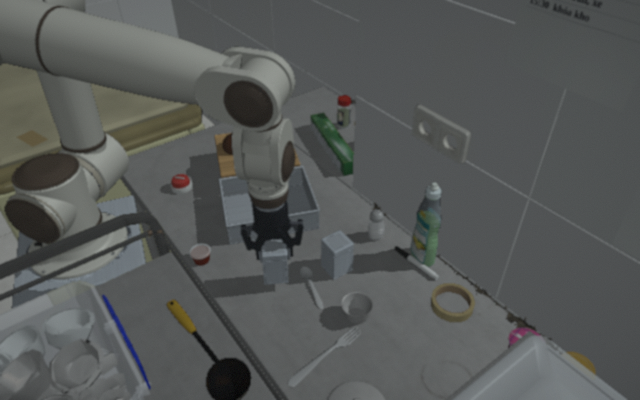

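Request:
apply_moves(targets=[0, 0, 1.3, 0, 0, 0, 0.4, 0.2, 0.6, 2.4, 0, 0, 0.2, 0.4, 0.6, 2.0, 2.6, 0, 0, 0.6, 0.4, 1.0, 3.4, 2.6, 0, 0, 0.9, 0.4, 1.3, 4.8, 2.6, 0, 0, 1.24, 0.4])

```text
time: 4.4
ee_pos: [0.4782, -0.1743, 0.1574]
tcp_rot: [179.9, 0.0, 83.1]
wrist_force: [0.2, -0.9, -1.5]
opening: 0.0567
```

Request:
apply_moves(targets=[0.3, 1.2, 0, 0, 0, 0, 0.4, 0.38, 1.58, 0, 0, 0, 0, 0.4, 0.38, 1.58, -0.5, 0, 0, 0, 0.4, 0.38, 1.58, -1.5, 0, 0, 0, 0.4, 0.38, 1.58, -2.3, 0, 0, 0, 0.4])

```text
time: 4.9
ee_pos: [0.4885, -0.1291, 0.0857]
tcp_rot: [-180.0, 0.0, 83.0]
wrist_force: [0.2, -0.4, -0.1]
opening: 0.057
```

```bash
python3 - <<'E'
from h import *
o=bot.get_obs(); print(np.round(o["ee_pos"],4),np.round(o["wrist_force"],2),o["opening"],o["time"]); c=camera("side")
save(c,"s3"); i=c["img"][100:320,150:450,::-1]; cv2.imwrite("pics/s3z.png",cv2.resize(i,None,fx=2.6,fy=2.6))
E
```

```text
[ 0.4885 -0.1291  0.0857] [ 0.22 -0.42 -0.1 ] 0.05696251215676392 4.9
```

View pics/s3z.png

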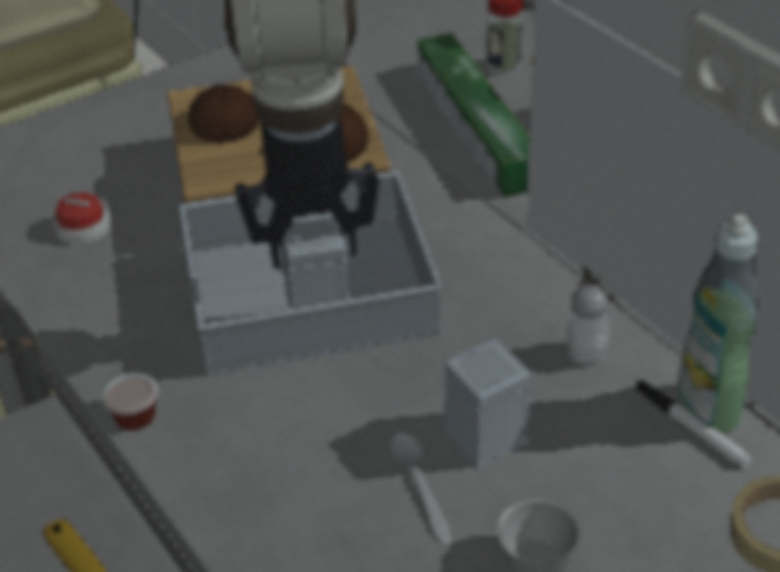

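Request:
apply_moves(targets=[0, 0, -0.5, 0, 0, 0, 0.4, 0, 0, -0.8, 0, 0, 0, 0.4, 0, 0, -0.95, 0, 0, 0, 0.4, 0, 0, -1.0, 0, 0, 0, 0.4, 0, 0, -1.0, 0, 0, 0, 0.4])

```text
time: 5.45
ee_pos: [0.4894, -0.1283, 0.0583]
tcp_rot: [180.0, 0.0, 83.0]
wrist_force: [-0.4, 0.2, -1.2]
opening: 0.0567
```

Request:
apply_moves(targets=[0, 0, 0, 0, 0, 0, 0.8, 0, 0, 0, 0, 0, 0, 0.9, 0, 0, 0, 0, 0, 0, 0.9, 0, 0, 0.5, 0, 0, 0, 0.9, 0, 0, 1.5, 0, 0, 0, 0.9])

```text
time: 5.95
ee_pos: [0.4879, -0.1278, 0.1024]
tcp_rot: [-179.8, -0.0, 83.0]
wrist_force: [0.4, 0.8, 0.4]
opening: 0.0763
```

Request:
apply_moves(targets=[0, 0, 1.5, 0, 0, 0, 0.9, 0, 0, 3.0, 0, 0, 0, 0.9, 0, 0, 4.2, 0, 0, 0, 0.6, 0, 0, 4.2, 0, 0, 0, 0.6])

```text
time: 6.35
ee_pos: [0.4906, -0.1285, 0.2356]
tcp_rot: [179.5, 0.1, 83.0]
wrist_force: [-0.4, -1.2, -0.6]
opening: 0.0517
```

```bash
python3 - <<'E'
from h import *
o=bot.get_obs(); print(np.round(o["ee_pos"],4),np.round(o["wrist_force"],2),o["opening"],o["time"]); c=camera("side")
i=c["img"][100:320,150:450,::-1]; cv2.imwrite("pics/s4z.png",cv2.resize(i,None,fx=2.6,fy=2.6))
ex=np.array([.9925,-.122]);ey=np.array([.122,.9925])
for s,r in [(np.array([.563,.083]),.0445),(np.array([.469,.168]),.0415)]:
    print("start",s+ey*(r+.035), "stop",s+ey*(r-.0))
    print("pan",(s-[.4967,-.0694])@ex,(s-[.4967,-.0694])@ey)
E
```

```text
[ 0.4906 -0.1285  0.2356] [-0.39 -1.17 -0.55] 0.05168637266051554 6.35
start [0.572699   0.16190375] stop [0.568429   0.12716625]
pan 0.04720994999999998 0.1593456
start [0.478333   0.24392625] stop [0.474063   0.20918875]
pan -0.05645505000000001 0.2322401
```

View pics/s4z.png

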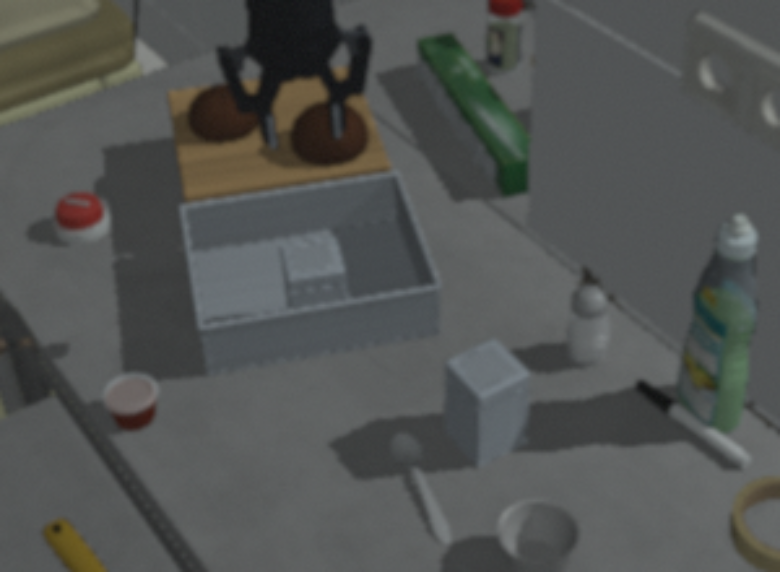

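Request:
apply_moves(targets=[0.45, 1.6, 0, 0, 0, 0, 0.6, 0.9, 3.2, 0, 0, 0, 0, 0.6, 1.35, 4.8, 0, 0, 0, 0, 0.6, 1.8, 6.4, 0, 0, 0, 0, 0.6, 2.25, 8.0, 0, 0, 0, 0, 0.6])

```text
time: 6.9
ee_pos: [0.5564, 0.1138, 0.2284]
tcp_rot: [-180.0, 0.0, 83.0]
wrist_force: [1.6, -0.4, -1.0]
opening: 0.0509
```

Request:
apply_moves(targets=[0.5, 1.68, 0, 0, 0, 0, 0.6, 0.5, 1.68, -0.5, 0, 0, 0, 0.6, 0.5, 1.68, -2.0, 0, 0, 0, 0.6, 0.5, 1.68, -3.0, 0, 0, 0, 0.6, 0.5, 1.68, -3.4, 0, 0, 0, 0.6])

```text
time: 7.4
ee_pos: [0.5697, 0.1619, 0.1228]
tcp_rot: [-179.7, 0.1, 83.1]
wrist_force: [-0.6, 0.2, 0.2]
opening: 0.0513
```

```bash
python3 - <<'E'
from h import *
o=bot.get_obs(); print(np.round(o["ee_pos"],4),np.round(o["wrist_force"],2),o["opening"],o["time"]); c=camera("wrist")
save(c,"w2")
E
```

```text
[0.5697 0.1619 0.1228] [-0.62  0.15  0.2 ] 0.05132837989286244 7.4
```

View pics/w2.png

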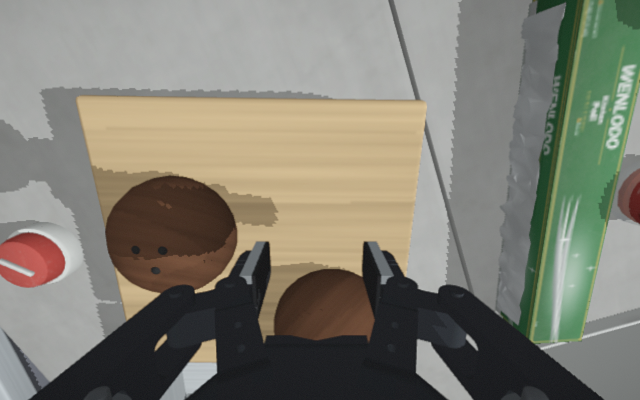

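Request:
apply_moves(targets=[0.1, 0, -0.7, 0, 0, 0, 0.6, 0.1, 0, -1.1, 0, 0, 0, 0.6, 0.1, 0, -1.35, 0, 0, 0, 0.6, 0.1, 0, -1.35, 0, 0, 0, 0.6])

```text
time: 7.85
ee_pos: [0.5743, 0.1621, 0.0861]
tcp_rot: [-180.0, 0.0, 83.0]
wrist_force: [-0.5, 0.3, -0.4]
opening: 0.0514
```

```bash
python3 - <<'E'
from h import *
o=bot.get_obs(); print(np.round(o["ee_pos"],4),np.round(o["wrist_force"],2),o["opening"],o["time"]); c=camera("side")
i=c["img"][80:240,180:380,::-1]; cv2.imwrite("pics/s5z.png",cv2.resize(i,None,fx=3.7,fy=3.7))
E
```

```text
[0.5743 0.1621 0.0861] [-0.47  0.31 -0.41] 0.0513697440634489 7.85
```

View pics/s5z.png

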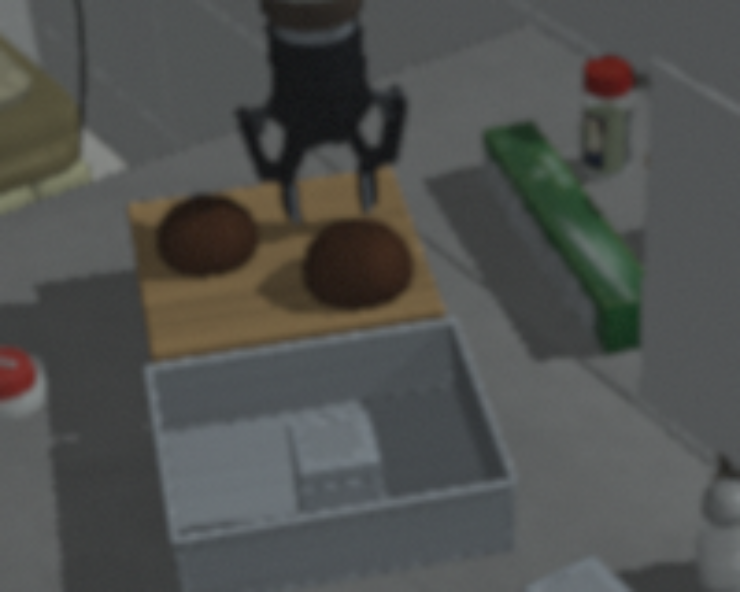

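Request:
apply_moves(targets=[-0.05, -0.4, -0.15, 0, 0, 0, 0.6, -0.1, -0.8, -0.15, 0, 0, 0, 0.6, -0.15, -1.2, -0.15, 0, 0, 0, 0.6, -0.2, -1.6, -0.15, 0, 0, 0, 0.6, -0.24, -2.0, -0.15, 0, 0, 0, 0.6])

```text
time: 8.4
ee_pos: [0.5673, 0.1009, 0.0822]
tcp_rot: [180.0, -0.0, 83.0]
wrist_force: [0.0, 0.6, 1.1]
opening: 0.0511
```

```bash
cat > sz.py <<'E'
import sys
from h import *
o=bot.get_obs(); print(np.round(o["ee_pos"],4),np.round(o["wrist_force"],2),o["opening"],o["time"]); c=camera("side")
i=c["img"][80:240,180:380,::-1]; cv2.imwrite(f"pics/{sys.argv[1]}.png",cv2.resize(i,None,fx=3.7,fy=3.7))
E
python3 sz.py s6z
```

```text
[0.5673 0.1009 0.0822] [0.01 0.55 1.07] 0.05108424536071798 8.4
```

View pics/s6z.png

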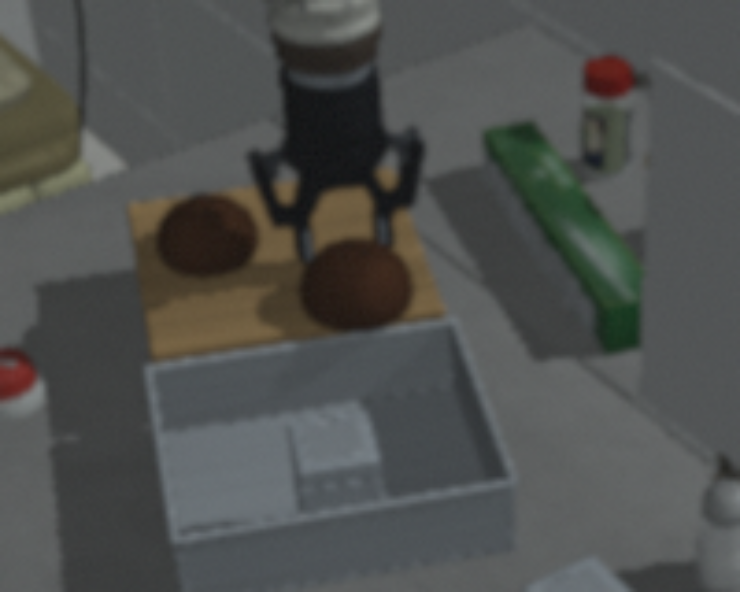

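Request:
apply_moves(targets=[-0.05, -0.4, 0, 0, 0, 0, 0.6, -0.1, -0.8, 0, 0, 0, 0, 0.6, -0.15, -1.2, 0, 0, 0, 0, 0.6, -0.18, -1.5, 0, 0, 0, 0, 0.6, -0.22, -1.8, 0, 0, 0, 0, 0.6])

```text
time: 8.95
ee_pos: [0.5607, 0.0473, 0.0818]
tcp_rot: [-180.0, 0.0, 83.0]
wrist_force: [0.7, -0.3, 0.3]
opening: 0.0512
```

```bash
python3 sz.py s7z
```

```text
[0.5607 0.0473 0.0818] [ 0.71 -0.29  0.27] 0.05117911947176847 8.95
```

View pics/s7z.png

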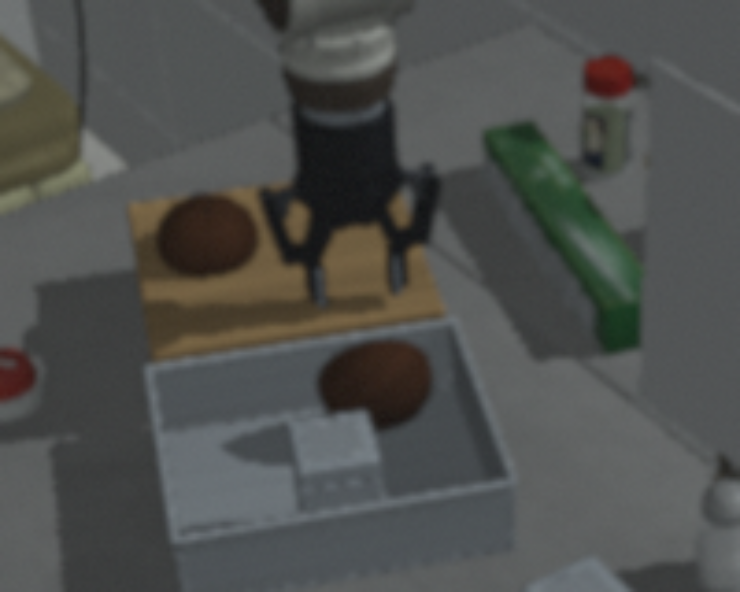

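Request:
apply_moves(targets=[0, 0.2, 1.3, 0, 0, 0, 0.6, -0.4, 0.8, 2.8, 0, 0, 0, 0.6, -0.9, 2.2, 3.5, 0, 0, 0, 0.6, -1.5, 3.8, 3.5, 0, 0, 0, 0.6, -2.1, 5.2, 3.5, 0, 0, 0, 0.6])

```text
time: 9.5
ee_pos: [0.4975, 0.2058, 0.1879]
tcp_rot: [179.9, -0.1, 83.0]
wrist_force: [0.5, 0.5, -0.2]
opening: 0.0511
```

Request:
apply_moves(targets=[-0.65, 1.45, 0, 0, 0, 0, 0.6, -0.65, 1.45, -0.3, 0, 0, 0, 0.6, -0.65, 1.45, -1.5, 0, 0, 0, 0.6, -0.65, 1.45, -2.0, 0, 0, 0, 0.6, -0.65, 1.45, -2.0, 0, 0, 0, 0.6])

```text
time: 10.0
ee_pos: [0.4772, 0.2466, 0.1244]
tcp_rot: [-179.8, 0.2, 83.0]
wrist_force: [0.4, -0.1, -0.6]
opening: 0.0513
```

```bash
python3 - <<'E'
from h import *
o=bot.get_obs(); print(np.round(o["ee_pos"],4),o["tcp_rot"],np.round(o["wrist_force"],2),o["opening"],o["time"]); c=camera("wrist")
save(c,"w3")
E
```

```text
[0.4772 0.2466 0.1244] [-1.79786123e+02  1.54630631e-01  8.30164068e+01] [ 0.39 -0.13 -0.6 ] 0.05126501851798541 10.0
```

View pics/w3.png

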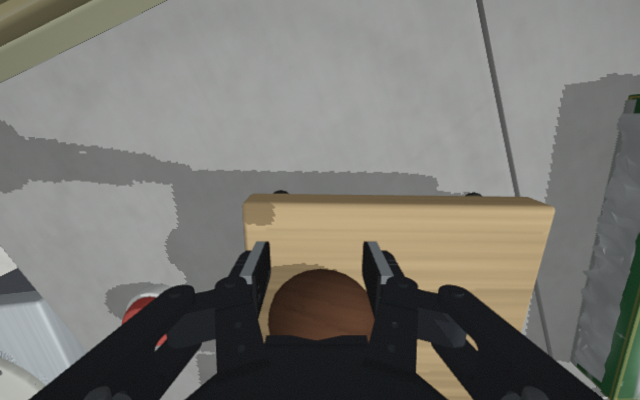

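Request:
apply_moves(targets=[0.05, 0, -0.7, 0, 0, 0, 0.6, 0.05, 0, -1.1, 0, 0, 0, 0.6, 0.05, 0, -1.38, 0, 0, 0, 0.6, 0.05, 0, -1.38, 0, 0, 0, 0.6])

```text
time: 10.45
ee_pos: [0.4796, 0.2473, 0.0849]
tcp_rot: [-179.9, 0.0, 83.0]
wrist_force: [0.2, 0.1, -1.0]
opening: 0.0512
```

Request:
apply_moves(targets=[-0.05, -0.4, 0, 0, 0, 0, 0.6, -0.1, -0.8, 0, 0, 0, 0, 0.6, -0.15, -1.2, 0, 0, 0, 0, 0.6, -0.2, -1.6, 0, 0, 0, 0, 0.6, -0.24, -2.0, 0, 0, 0, 0, 0.6])

```text
time: 10.95
ee_pos: [0.4726, 0.1866, 0.0859]
tcp_rot: [180.0, -0.0, 83.0]
wrist_force: [1.1, 1.4, 0.6]
opening: 0.0514
```

Request:
apply_moves(targets=[-0.05, -0.4, 0, 0, 0, 0, 0.6, -0.1, -0.8, 0, 0, 0, 0, 0.6, -0.15, -1.2, 0, 0, 0, 0, 0.6, -0.2, -1.6, 0, 0, 0, 0, 0.6, -0.24, -2.0, 0, 0, 0, 0, 0.6])

```text
time: 11.45
ee_pos: [0.4653, 0.1268, 0.0856]
tcp_rot: [180.0, -0.0, 83.0]
wrist_force: [0.3, 2.2, 2.4]
opening: 0.0513
```

```bash
python3 sz.py s8z
```

```text
[0.4653 0.1268 0.0856] [0.34 2.24 2.37] 0.05131223465879589 11.45
```

View pics/s8z.png

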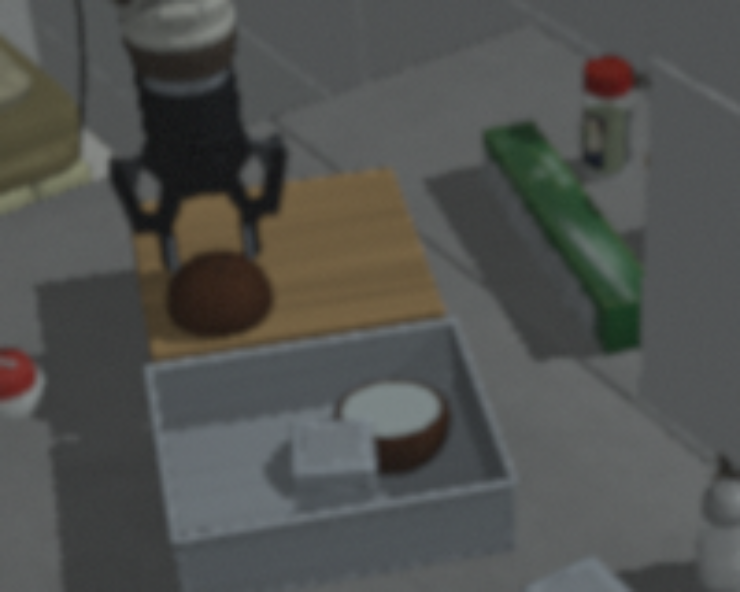

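Request:
apply_moves(targets=[-0.05, -0.4, 0, 0, 0, 0, 0.6, -0.1, -0.8, 0, 0, 0, 0, 0.6, -0.15, -1.2, 0, 0, 0, 0, 0.6, -0.2, -1.6, 0, 0, 0, 0, 0.6, -0.24, -2.0, 0, 0, 0, 0, 0.6])

```text
time: 12.0
ee_pos: [0.4581, 0.0668, 0.0856]
tcp_rot: [180.0, -0.0, 83.0]
wrist_force: [0.0, 2.7, 2.4]
opening: 0.0515
```

Request:
apply_moves(targets=[-0.04, -0.3, 0, 0, 0, 0, 0.6, -0.07, -0.6, 0, 0, 0, 0, 0.6, -0.07, -0.6, 0, 0, 0, 0, 0.6])

```text
time: 12.3
ee_pos: [0.4558, 0.0487, 0.0853]
tcp_rot: [-180.0, 0.0, 83.0]
wrist_force: [0.4, -0.5, 0.0]
opening: 0.0513
```

```bash
python3 sz.py s9z
```

```text
[0.4558 0.0487 0.0853] [ 0.35 -0.47  0.01] 0.051300069722132066 12.3
```

View pics/s9z.png

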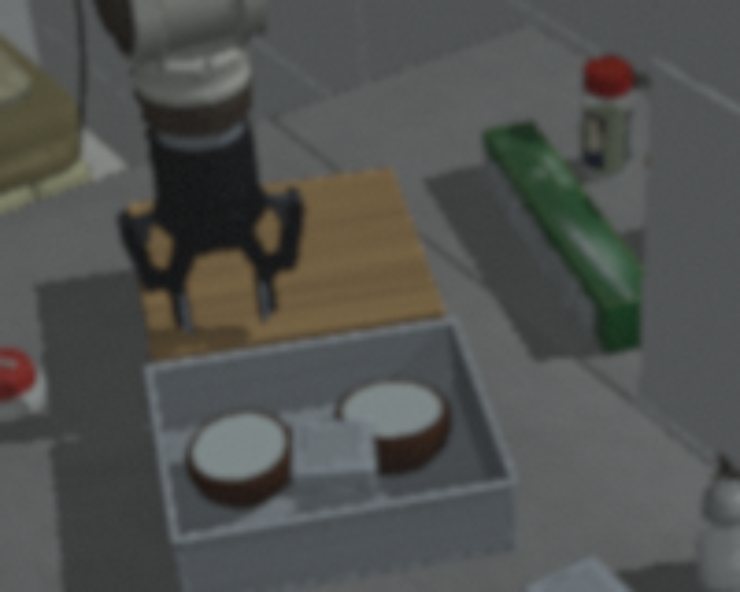

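Request:
apply_moves(targets=[0, 0.3, 1.0, 0, 0, 0, 0.6, 0, 1, 2.5, 0, 0, 0, 0.6, 0, 2, 4.0, 0, 0, 0, 0.6, 0, 3, 5.0, 0, 0, 0, 0.6, -0.5, 4, 5.5, 0, 0, 0, 0.6])

```text
time: 12.85
ee_pos: [0.4422, 0.1715, 0.2532]
tcp_rot: [179.8, -0.1, 83.0]
wrist_force: [-0.0, -0.9, 0.4]
opening: 0.0515
```

Request:
apply_moves(targets=[-0.5, 0.5, 0, 0, 0, 0, 0.6, -0.5, 0.5, 0, 0, 0, 0, 0.6, -0.5, 0.5, 0, 0, 0, 0, 0.6, -0.5, 0.5, 0, 0, 0, 0, 0.6, -0.5, 0.5, 0, 0, 0, 0, 0.6])

```text
time: 13.35
ee_pos: [0.4264, 0.1841, 0.2501]
tcp_rot: [-180.0, 0.0, 83.0]
wrist_force: [-0.0, 0.8, -0.3]
opening: 0.0512
```

```bash
python3 - <<'E'
from h import *
c=camera("top"); i=c["img"][90:320,110:480,::-1]; cv2.imwrite("pics/top9.png",cv2.resize(i,None,fx=2.1622,fy=2.1622,interpolation=cv2.INTER_CUBIC))
E
python3 sz.py s10z
```

```text
[0.4264 0.1842 0.2501] [-0.37 -0.4   0.35] 0.051244285985017984 13.4
```

View pics/top9.png

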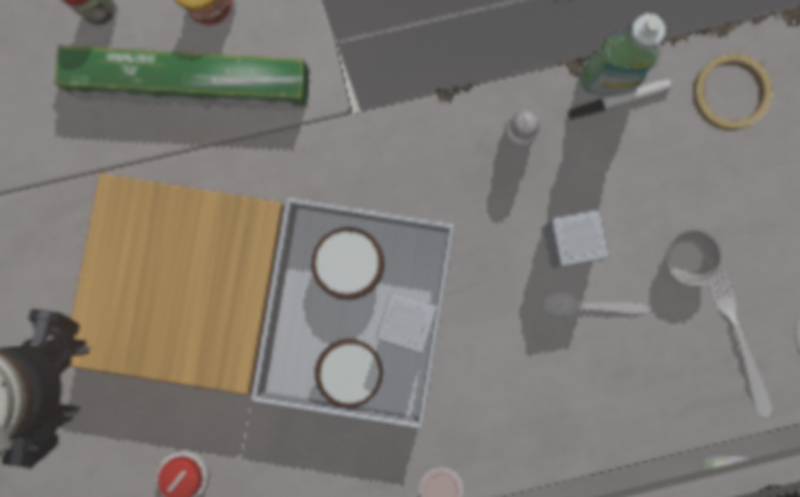

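View pics/s10z.png

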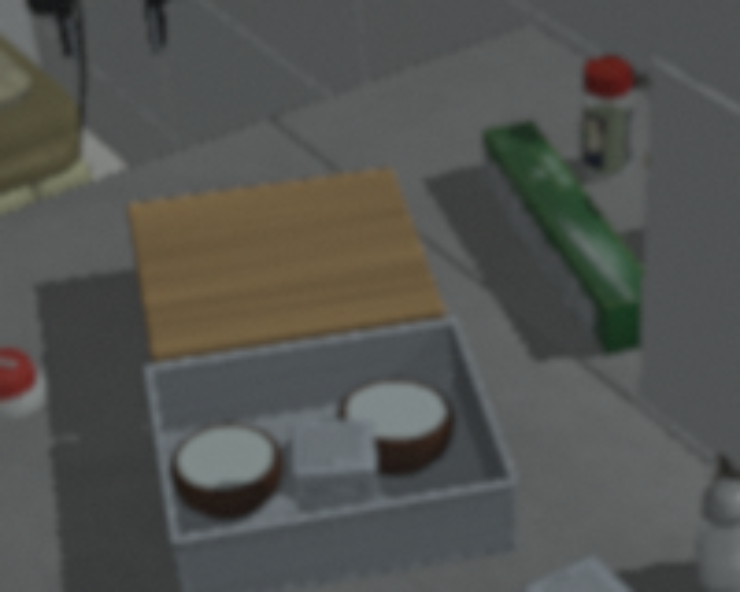

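Request:
apply_moves(targets=[0, 0, 0, 0, 0, 0, 0.6, 0, 0, 0, 0, 0, 0, 0.6, 0, 0, 0, 0, 0, 0, 0.6, 0, 0, 0, 0, 0, 0, 0.6, 0, 0, 0, 0, 0, 0, 0.6])

```text
time: 13.95
ee_pos: [0.4261, 0.1847, 0.2505]
tcp_rot: [180.0, 0.0, 83.0]
wrist_force: [0.5, -0.3, 0.2]
opening: 0.0509
```

```bash
python3 - <<'E'
from h import *
a=camera("side")["img"].astype(int)
for _ in range(10): b=camera("side")["img"].astype(int)
print(np.abs(a-b)[160:250,210:330].mean(), np.abs(a-b)[300:380,400:600].mean())
print(bot.job_done())
E
```

```text
2.6698456790123455 0.9088958333333333
the job is handed in; nothing more can be done
None
```

Both half shells and the empty tin are in the scrap pan, and I handed the job in at about 14.5 s; no verdict is reported.

- **Tins:** I lifted the front tin (nearer the robot) and the wrist force changed by about -1.3 N. That fits the 0.11 kg tin and is well short of the roughly 4 N or more a full one would show. I set it upright in the pan. I never lifted the other tin, so the choice rests on that one weighing.
- **Shells:** I pushed each one off the board with the two part-open fingers. Both flipped and came to rest cut face up inside the pan walls.
- **Last pictures (top and side):** all three pieces were inside the walls, the back tin was standing where it started, and the bystanders showed no visible change. The arm was clear of everything.
- **Check that disagreed:** just before hand-in, two frames about half a second apart differed more in the pan area (2.7) than in a still area of the table (0.9). The shells may still have been rocking slightly inside the pan, and I handed in without waiting for that to settle. I did not check the tin in the pan separately for movement, and it has to be at rest.

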